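# Sort the scale's test-weight cases by heft

## Robot

A 6-joint arm with a two-finger parallel gripper is mounted at the origin on the work surface. World frame = base frame: x ahead of the robot, y to its left, z up, the work surface at z = 0. Lengths are in m, angles in degrees, forces in N, time in s.
With the tool pointing down it reaches from about 0.375 to 0.9 m from the base axis. Payload 3.1 kg.
Tool frame: the origin (TCP) lies at the very end of the fingers, on their centre line; the grasp point (between the pads) lies bot.hold_point_z behind it (bot.hold_point_z is the distance from the TCP to the grasp point, in m); z points along the fingers, y is the line along which they close (so a half turn about z gives the same grasp; the last joint's range is limited). The gripper opens to 87 mm and grips with 3 to 60 N. Pads are 19 mm wide; open, the fingers measure 117 mm over their backs; the gripper's body (75 mm by 190 mm) begins 51 mm behind the grasp point.
Start: joints at [54.574, 30.224, 82.088, -0, 67.689, -10.227], TCP at [0.266, 0.566, 0.223] pointing down, gripper open.
Joint ranges: [-176.69, 176.69], [-43.24, 126.21], [12.49, 139.97], [-82, 262], [0, 151.66], [-163.58, 163.58]. Speed limits (degrees/s): [159.86, 159.86, 180, 180, 180, 180].

## Interface

Orientations are given as a 3x3 rotation matrix whose columns are the frame's x, y, z axes.
In Python, from rig import bot gives the robot as it stands.
- The arm moves only by the tool apply_moves, never from a script. Its argument "plan" is one flat list of numbers, 4 for each row, row after row: the shift along the world's x, y, z normalised to -1 to 1, where 1 is 0.05 m, then the turn about the world's z normalised to -1 to 1, where 1 is 10 degrees. A call has 1 to 12 rows; each row shifts and turns the commanded pose from where the row before left it; what a row does not reach is not made up. A row lasts 1/8 s, in which the tool goes at most 62.5 mm and 10.7 degrees, less where a joint would pass 70% of its speed; a pose out of reach is approached as far as the arm can. A call with a number of a shift or a turn outside -1 to 1 is refused whole. A call with a gripper value outside its range is refused whole. "grip" is the closure, from -1 (fully open) to 1 (shut), so that 0 is half open, set as the call begins (left out, the last holds). The fingers move at their own pace and stop on an object; the grip force is fixed at half the most. Time passes only in rows, so rows that do not move let the fingers close. It gives the time, the measured TCP pose, the force, the opening and the grip force at its end, in the units of the state.
- bot.read_state(): the state, without advancing time (a new reading comes with each control period).
- bot.capture(name): name is "scene" or "top" or "wrist"; returns (picture, depth): 420x560x3 uint8, red, green, blue; 420x560 float32, m along the optical axis (not along the pixel's ray), 0 where there is no reading.
- bot.camera_info(name): a dict with "vertical_fov" (degrees; the focal length in pixels is half the picture's height over the tangent of half this angle, whatever the lens; pixels are square), "cx", "cy" (the principal point, pixels), "rvec" (rotation vector, rad) and "tvec" (3), from world to camera coordinates, as OpenCV has them; the wrist camera has in their place "mount" (4x4, takes a point from camera to tool coordinates, whose origin is the TCP and whose axes are the flange's). Camera axes: x right, y down, z forward; pixel columns grow to the right and rows downward; lengths in m; the calibration is good to about 2 mm. A picture is of the moment at which its call begins: read the wrist's pose just before it. camera_info takes no time and is no camera call.
- bot.hand_in(): hands the job in; it is judged then, once.
Trained networks look in the newest picture that a camera, given by its name, has taken for a name from the list of things; names that differ only in an ending like _2 or _b are one class to them, and where a whole thing is asked for, a point or a joint stands for the part that bears it (a point fixed in the world has none). Each returns a list of dicts, best first, with "p" (0 to 1); they miss things now and then, are a little off and sometimes report something else, mostly with a low value. They report only what shows in the picture. A call takes as long as a camera call. They do not tell look-alikes from the thing itself.
- bot.outline_of(camera, target): "mask" (420x560 bool, what is visible of it) and "xy" ([column, row] as shares, 0 to 1, of the picture: columns of its width, rows of its height, amid what is visible of it).
- bot.pinpoint(camera, target): "xy" ([column, row] as shares, 0 to 1, of the picture: columns of its width, rows of its height: a listed point, or the origin of a listed thing).
The state is a dict: "time_s": time; "joint_positions": joint angles; "qvel": joint speeds; "tau": joint torques, N m; "position": TCP position; "tcp_rot": TCP orientation; "force": force on the tool from outside, world axes, zero at the start; "moment": the same for the moment, N m; "opening": opening from 0.0 (shut) to 1.0 (fully open); "grasp_force": force on a finger pad.
Only numpy, scipy, OpenCV 4.12 (cv2) and the standard library are available. Lean on these libraries where they do the work, as an engineer would, in place of code of your own. Each camera call takes 0.05 s, during which the arm holds its last target. There are 200 camera calls.

## Task

The three look-alike blue cases of the deli scale's test weights are mixed up: lift each to feel how heavy it is, then put the heavy one (500 g weight) in the red cradle, the lighter one (250 g weight) in the yellow cradle and the empty one in the green cradle. Each must stand upright and fully home on the floor of its snug pocket; feel it in gently, without forcing it against the cradle (at most 25 N), keep the cases upright, and leave the bottle, the jar and the can beside the work where they are.

Things in the scene. Friction and masses are not known exactly. Their poses are not given: they have to be found in the camera images.
- case_a_mid (a point): case A: closed blue box with a black seam under its lid, 50 x 50 x 70 mm tall, upright on the counter. Three look alike: one holds a 500 g weight, one 250 g, one a light blank, in any order, told apart only by lifting. A case alone is 90 to 130 g, so they load the wrist by about 1.2, 3.6 or 6.0 N. Point: its centre, 35 mm above its underside; axes along its sides, z up
- case_b_mid (a point): case B: closed blue box with a black seam under its lid, 50 x 50 x 70 mm tall, upright on the counter. Three look alike: one holds a 500 g weight, one 250 g, one a light blank, in any order, told apart only by lifting. A case alone is 90 to 130 g, so they load the wrist by about 1.2, 3.6 or 6.0 N. Point: its centre, 35 mm above its underside; axes along its sides, z up
- case_c_mid (a point): case C: closed blue box with a black seam under its lid, 50 x 50 x 70 mm tall, upright on the counter. Three look alike: one holds a 500 g weight, one 250 g, one a light blank, in any order, told apart only by lifting. A case alone is 90 to 130 g, so they load the wrist by about 1.2, 3.6 or 6.0 N. Point: its centre, 35 mm above its underside; axes along its sides, z up
- cradle_red: Red cradle, for the 500 g weight: square open-topped pocket on a springy foot on the black tray, sinking 1 mm per 2 N. Outside 65 x 65 x 28 mm tall, walls 6 mm, inside 53 x 53 (1.5 mm play each side of a case), no chamfer, inner floor 6 mm above its underside. Origin: centre of its underside, 16 mm above the counter when empty. A case fully home has its centre 41 mm above it. Three in a row 100 mm apart, in any order
- cradle_yellow: Yellow cradle, for the 250 g weight: square open-topped pocket on a springy foot on the black tray, sinking 1 mm per 2 N. Outside 65 x 65 x 28 mm tall, walls 6 mm, inside 53 x 53 (1.5 mm play each side of a case), no chamfer, inner floor 6 mm above its underside. Origin: centre of its underside, 16 mm above the counter when empty. A case fully home has its centre 41 mm above it. Three in a row 100 mm apart, in any order
- cradle_green: Green cradle, for the empty case: square open-topped pocket on a springy foot on the black tray, sinking 1 mm per 2 N. Outside 65 x 65 x 28 mm tall, walls 6 mm, inside 53 x 53 (1.5 mm play each side of a case), no chamfer, inner floor 6 mm above its underside. Origin: centre of its underside, 16 mm above the counter when empty. A case fully home has its centre 41 mm above it. Three in a row 100 mm apart, in any order
- sauce_mid (a point): bystander: amber sauce bottle with a red cap, 56 mm across, 170 mm tall, standing on the counter; the point is at its centre, 85 mm up. Leave it alone
- mustard_mid (a point): bystander: yellow jar with a black cap and pale label, 66 mm across, 100 mm tall; the point is at its centre, 50 mm up. Leave it alone
- olives_mid (a point): bystander: steel can, 66 mm across, 85 mm tall; the point is at its centre. Leave it alone
Mind the look-alikes: they are no part of the job. What is shaped like the part that bears case_a_mid but orange is not meant.

How it is judged:
By the outcome, as a careful person would: the job done as asked, in the order asked, and still so for the second after the job is handed in, with the robot touching nothing.
It also fails if it takes over 72 s, if anything falls off the work surface, if the arm or the gripper's body presses on something with over 40 N, if the wrist force passes 120 N, or if a joint passes its speed limit or range.

## Working session

There is one attempt and no reset: what is moved stays moved. The work goes in short steps, Python scripts to look and compute and a tool call to move; the robot and the scene stay as the last step left them, time stands still between calls to the robot, and variables do not carry over. Pictures are saved under pics/ and viewed, at most 10 in all, crops included, and the job is handed in when it is done.

Besides the shell and the picture viewer there is one more tool, called after "Emit:" in YAML: its name, and indented under it one key for each argument. apply_moves: Moves the arm, as the interface text tells. Its arguments: {"type":"object","properties":{"plan":{"type":"array","items":{"type":"number"}},"grip":{"type":"number"}},"required":["plan"]}

```bash
mkdir -p pics; ls; cat > h.py <<'E'
import numpy as np, cv2
from rig import bot
def save(n,im): cv2.imwrite(f'pics/{n}.png',im[:,:,::-1])
def cam(c):
    i=bot.camera_info(c); f=210/np.tan(np.radians(i['vertical_fov'])/2)
    if 'mount' in i:
        s=bot.read_state(); M=np.array(i['mount']); R=np.array(s['tcp_rot']); 
        Rw=R@M[:3,:3]; t=R@M[:3,3]+np.array(s['position'])
    else:
        R=cv2.Rodrigues(np.array(i['rvec'],float))[0]; Rw=R.T; t=-R.T@np.array(i['tvec'],float).ravel()
    return f,i['cx'],i['cy'],Rw,t
def cloud(d,C):
    f,cx,cy,R,t=C; v,u=np.mgrid[:420,:560]
    P=np.stack([(u-cx)/f*d,(v-cy)/f*d,d],-1)@R.T+t
    P[d<=0]=np.nan
    return P
E
python3 - <<'E'
from h import *
print(bot.hold_point_z)
for c in('scene','top'):
    im,d=bot.capture(c); C=cam(c); P=cloud(d,C); save(c,im); np.save(f'{c}.npy',P); np.save(f'{c}_im.npy',im)
    print(c,bot.camera_info(c).keys(),C[4])
    for n in ['case_a_mid','case_b_mid','cradle_red','cradle_yellow','cradle_green','sauce_mid','mustard_mid','olives_mid']:
        for o in bot.outline_of(c,n)[:4]:
            m=o['mask']; Q=P[m]; Q=Q[~np.isnan(Q[:,0])]
            if len(Q)<5: continue
            zt=np.percentile(Q[:,2],95); T=Q[Q[:,2]>zt-.006]
            r=cv2.minAreaRect((T[:,:2]*1000).astype(np.float32))
            print(n,round(o['p'],2),np.round(np.array(o['xy'])*[560,420]),'n',len(Q),'zt',round(zt,4),np.round(r[0],1),np.round(r[1],1),round(r[2],1))
E
```

```text
pics
0.0187
scene dict_keys(['vertical_fov', 'cx', 'cy', 'rvec', 'tvec']) [ 1.12094918 -0.53243839  0.98053352]
case_a_mid 0.87 [272. 195.] n 473 zt 0.0737 [390.5  67.2] [50.7 53.3] 77.9
case_b_mid 0.88 [202. 253.] n 484 zt 0.0737 [ 460.7 -227.8] [48.3 52.4] 66.8
cradle_yellow 0.57 [310. 253.] n 607 zt 0.0476 [632.9  10.3] [67.3 69. ] 81.0
cradle_green 0.67 [338. 238.] n 550 zt 0.0472 [647.9 107.8] [67.  67.9] 81.7
sauce_mid 0.67 [383. 165.] n 686 zt 0.1703 [549.1 410.6] [23.  22.6] 84.0
mustard_mid 0.76 [167. 338.] n 1057 zt 0.103 [ 625.1 -435.2] [56.  56.9] 61.1
olives_mid 0.57 [138. 285.] n 863 zt 0.088 [ 439.5 -419.5] [57.  59.2] 63.2
top dict_keys(['vertical_fov', 'cx', 'cy', 'rvec', 'tvec']) [ 0.33491702 -0.00148945  1.23804816]
case_a_mid 0.9 [242. 255.] n 284 zt 0.0735 [391.1  67. ] [49.3 47.6] 76.1
case_a_mid 0.59 [211. 230.] n 361 zt 0.0724 [464.5 166. ] [49.7 50.8] 10.4
case_b_mid 0.57 [345. 238.] n 391 zt 0.0729 [ 459.1 -227.8] [50.3 49.4] 66.5
cradle_red 0.94 [297. 183.] n 483 zt 0.0456 [618.2 -89.8] [64.2 66.1] 81.9
cradle_red 0.19 [233. 174.] n 487 zt 0.0458 [649.3 107.1] [64.9 65.9] 81.6
cradle_yellow 0.88 [267. 175.] n 529 zt 0.046 [633.6   8. ] [64.9 66.2] 80.5
cradle_green 0.62 [234. 174.] n 524 zt 0.0457 [649.3 107.1] [64.9 65.9] 81.6
sauce_mid 0.58 [130. 197.] n 538 zt 0.1696 [549.1 409.8] [22.8 27.7] 0.1
olives_mid 0.61 [407. 240.] n 573 zt 0.0879 [ 440.5 -419.4] [59.4 57.6] 89.5
```

View pics/top.png

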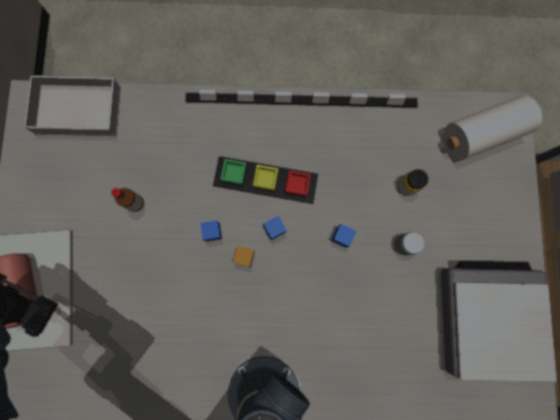

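View pics/scene.png

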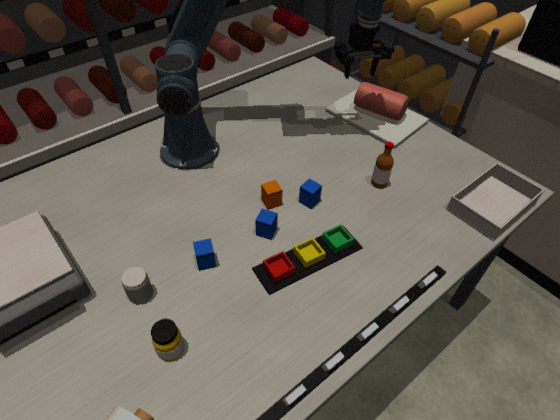

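The blue cases are at top pixels (211,230), (275,228) and (344,236). The orange decoy is at (243,257). The cradles run green (234,174), yellow (267,176), red (297,183). Next I'll measure the middle case, which the network missed.

```bash
python3 - <<'E'
from h import *
s=bot.read_state(); print(s['time_s'],s['position'],np.round(s['tcp_rot'],3).tolist(),s['force'])
print(np.round(bot.camera_info('wrist')['mount'],4).tolist(),bot.camera_info('wrist')['vertical_fov'])
for c in('top','scene'):
    P=np.load(f'{c}.npy'); im=np.load(f'{c}_im.npy').astype(int)
    blue=(im[...,2]>im[...,0]+40)&(im[...,2]>im[...,1]+25)&(P[...,2]>.066)&(P[...,2]<.08)&(P[...,0]>.35)
    n,l,st,ce=cv2.connectedComponentsWithStats(blue.astype(np.uint8))
    for i in range(1,n):
        if st[i,4]<60: continue
        r=cv2.minAreaRect((P[l==i][:,:2]*1000).astype(np.float32)); print(c,ce[i].round(),st[i,4],np.round(r[0],1),np.round(r[1],1),round(r[2],1))
E
```

```text
0.9 [0.26609368 0.56550549 0.22258397] [[-0.905, 0.426, 0.0], [0.426, 0.905, 0.0], [0.0, 0.0, -1.0]] [ 1.03475023 -0.5574472   0.11520307]
[[0.0001, -0.9638, -0.2666, 0.0721], [1.0, 0.0002, -0.0004, -0.0006], [0.0004, -0.2666, 0.9638, -0.1617], [0.0, 0.0, 0.0, 1.0]] 64.15754423179568
top [275. 226.] 267 [478.2 -23. ] [49.6 49.1] 30.2
top [210. 230.] 265 [464.5 166. ] [49.7 50.8] 10.4
top [345. 234.] 276 [ 459.  -227.6] [50.6 49. ] 66.5
scene [311. 186.] 190 [464.  166.4] [52.  54.5] 10.1
scene [266. 216.] 238 [478.5 -22.4] [51. 55.] 29.5
scene [203. 247.] 280 [ 458.6 -227.1] [49.1 56.8] 66.8
```

Emit:
apply_moves:
  plan: [0.396,-0.8,0,0.352,0.396,-0.8,0,0.352,0.396,-0.8,0,0.352,0.396,-0.8,0,0.352,0.396,-0.8,0,0.352,0.396,-0.8,0,0.352,0.396,-0.8,0,0.352,0.396,-0.8,0,0.352,0.396,-0.8,0,0.352,0.396,-0.8,0,0.352,0,0,0,0]
  grip: -1

```text
time_s: 2.28
position: [0.466, 0.1632, 0.2228]
tcp_rot: [[-0.986, -0.169, 0.002], [-0.169, 0.986, -0.0], [-0.002, -0.001, -1.0]]
force: [0.2, 0.3, 0.2]
opening: 1.0
grasp_force: 0.0
```

Emit:
apply_moves:
  plan: [0,0,-0.75,0,0,0,-0.75,0,0,0,-0.75,0,0,0,-0.75,0,0,0,-0.75,0,0,0,0,0]

```text
time_s: 3.02
position: [0.4617, 0.166, 0.0331]
tcp_rot: [[-0.985, -0.174, -0.006], [-0.174, 0.985, -0.001], [0.006, 0.001, -1.0]]
force: [-0.5, 0.1, 0.6]
opening: 0.999
grasp_force: 0.0
```

Emit:
apply_moves:
  plan: [0,0,0,0,0,0,0,0,0,0,0,0,0,0,0,0]
  grip: 1

```text
time_s: 3.52
position: [0.4645, 0.1656, 0.0358]
tcp_rot: [[-0.985, -0.174, 0.002], [-0.174, 0.985, 0.0], [-0.002, -0.0, -1.0]]
force: [-0.3, 0.3, -0.4]
opening: 0.631
grasp_force: 0.0
```

Emit:
apply_moves:
  plan: [0,0,0,0,0,0,0,0,0,0,0,0]
  grip: 1

```text
time_s: 3.9
position: [0.4645, 0.1657, 0.0356]
tcp_rot: [[-0.985, -0.173, 0.001], [-0.173, 0.985, 0.0], [-0.001, 0.0, -1.0]]
force: [-1.2, 0.8, 6.1]
opening: 0.572
grasp_force: 30.0
```

Emit:
apply_moves:
  plan: [0,0,0,0,0,0,0,0,0,0,0,0,0,0,0,-1,0,0,0,-1,0,0,0,-1,0,0,0,-1,0,0,0,-1,0,0,0,-1,0,0,0,-1,0,0,0,-1]
  grip: -1

```text
time_s: 5.28
position: [0.4639, 0.1654, 0.0349]
tcp_rot: [[-0.337, 0.942, -0.0], [0.942, 0.337, -0.0], [0.0, -0.0, -1.0]]
force: [0.4, -0.1, 0.5]
opening: 1.001
grasp_force: 0.0
```

Emit:
apply_moves:
  plan: [0,0,0,-1,0,0,0,0,0,0,0,0]

```text
time_s: 5.65
position: [0.464, 0.1655, 0.035]
tcp_rot: [[-0.176, 0.984, -0.0], [0.984, 0.176, -0.0], [-0.0, -0.0, -1.0]]
force: [0.0, 0.3, -0.0]
opening: 0.998
grasp_force: 0.0
```

Emit:
apply_moves:
  plan: [0,0,0,0,0,0,0,0,0,0,0,0,0,0,0,0,0,0,0,0,0,0,0,0,0,0,0,0]
  grip: 1

```text
time_s: 6.52
position: [0.4641, 0.1655, 0.0351]
tcp_rot: [[-0.174, 0.985, 0.0], [0.985, 0.174, 0.0], [-0.0, 0.0, -1.0]]
force: [-0.2, -0.4, -0.6]
opening: 0.571
grasp_force: 30.0
```

Emit:
apply_moves:
  plan: [0,0,0.4,0,0,0,0.4,0,0,0,0,0,0,0,0,0,0,0,0,0,0,0,0,0]

```text
time_s: 7.28
position: [0.4636, 0.1655, 0.0744]
tcp_rot: [[-0.174, 0.985, -0.001], [0.985, 0.174, -0.0], [0.0, -0.001, -1.0]]
force: [-0.3, -0.5, -1.6]
opening: 0.574
grasp_force: 30.0
```

Emit:
apply_moves:
  plan: [0,0,0,0]

```text
time_s: 7.4
position: [0.4638, 0.1655, 0.0747]
tcp_rot: [[-0.174, 0.985, -0.001], [0.985, 0.174, -0.0], [0.0, -0.001, -1.0]]
force: [-0.3, -0.5, -0.7]
opening: 0.575
grasp_force: 30.0
```

Emit:
apply_moves:
  plan: [0,0,0,0]

```text
time_s: 7.52
position: [0.464, 0.1655, 0.0749]
tcp_rot: [[-0.174, 0.985, -0.0], [0.985, 0.174, -0.0], [-0.0, -0.0, -1.0]]
force: [-0.3, -0.3, -0.9]
opening: 0.573
grasp_force: 30.0
```

Emit:
apply_moves:
  plan: [0,0,-0.4,0,0,0,-0.2,0,0,0,-0.1,0,0,0,-0.09,0,0,0,0,0]

```text
time_s: 8.15
position: [0.4642, 0.1655, 0.0355]
tcp_rot: [[-0.174, 0.985, 0.0], [0.985, 0.174, 0.0], [0.0, 0.0, -1.0]]
force: [0.6, 0.3, -0.6]
opening: 0.573
grasp_force: 30.0
```

Emit:
apply_moves:
  plan: [0,0,0,0,0,0,0,0,0,0,0,0,0,0,0,0]
  grip: -1

```text
time_s: 8.65
position: [0.4641, 0.1655, 0.0357]
tcp_rot: [[-0.174, 0.985, 0.0], [0.985, 0.174, 0.0], [-0.0, 0.0, -1.0]]
force: [-1.1, -0.6, 0.1]
opening: 0.932
grasp_force: 0.0
```

Emit:
apply_moves:
  plan: [0,0,0.75,0,0,0,0.75,0,0,0,0.75,0,0,0,0.75,0,0,0,0.75,0,0,0,0,0,0,0,0,0]

```text
time_s: 9.52
position: [0.4633, 0.1654, 0.2225]
tcp_rot: [[-0.174, 0.985, -0.001], [0.985, 0.174, -0.0], [0.0, -0.001, -1.0]]
force: [-0.2, 0.1, 0.3]
opening: 1.0
grasp_force: 0.0
```

```bash
cat >> h.py <<'E'
def look(name):
    s=bot.read_state(); C=cam('wrist'); im,d=bot.capture('wrist'); P=cloud(d,C); save(name,im); np.save(name+'.npy',P); np.save(name+'_im.npy',im)
    print('pose',np.round(s['position'],4),np.round(s['tcp_rot'],4).tolist()); return im,P,np.array(s['position']),np.array(s['tcp_rot'])
def rects(im,P,lo,hi,sel):
    i=im.astype(int); m=sel(i[...,0],i[...,1],i[...,2])&(P[...,2]>lo)&(P[...,2]<hi)
    n,l,st,ce=cv2.connectedComponentsWithStats(m.astype(np.uint8)); out=[]
    for k in range(1,n):
        if st[k,4]<400: continue
        Q=P[l==k]; r=cv2.minAreaRect((Q[:,:2]*1e4).astype(np.float32))
        out.append((ce[k].round(),st[k,4],np.round(np.array(r[0])/10,2),np.round(np.array(r[1])/10,1),round(r[2],2),round(float(np.median(Q[:,2])),4)))
    return out
BL=lambda r,g,b:(b>r+40)&(b>g+25)
E
python3 - <<'E'
from h import *
im,P,p,R=look('w1')
for o in rects(im,P,.06,.085,BL): print(o)
E
```

```text
pose [0.4633 0.1654 0.2225] [[-0.1736, 0.9848, -0.0012], [0.9848, 0.1736, -0.0002], [0.0001, -0.0013, -1.0]]
(array([278., 198.]), np.int32(2611), array([464.41, 164.91]), array([49.9, 50.4]), 10.38, 0.0695)
```

View pics/w1.png

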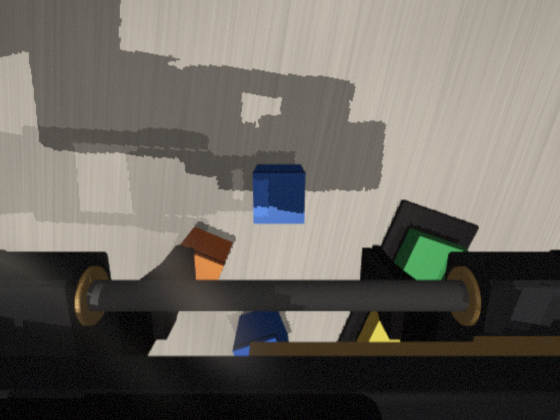

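Emit:
apply_moves:
  plan: [0.057,-0.753,0,0.4,0.057,-0.753,0,0.4,0.057,-0.753,0,0.4,0.057,-0.753,0,0.4,0.057,-0.753,0,0.4,0,0,0,0,0,0,0,0,0,0,-0.75,0,0,0,-0.75,0,0,0,-0.75,0,0,0,-0.75,0,0,0,-0.75,0]

```text
time_s: 11.08
position: [0.4779, -0.0213, 0.0342]
tcp_rot: [[-0.501, 0.865, -0.0], [0.865, 0.501, 0.0], [0.001, -0.0, -1.0]]
force: [-0.3, -0.2, -0.7]
opening: 0.999
grasp_force: 0.0
```

Emit:
apply_moves:
  plan: [0,0,0,0,0,0,0,0,0,0,0,0,0,0,0,0,0,0,0,0,0,0,0,0,0,0,0,0]
  grip: 1

```text
time_s: 11.95
position: [0.4787, -0.023, 0.0366]
tcp_rot: [[-0.5, 0.866, 0.001], [0.866, 0.5, -0.0], [-0.001, 0.001, -1.0]]
force: [-0.8, 0.4, 7.2]
opening: 0.569
grasp_force: 30.0
```

Emit:
apply_moves:
  plan: [0,0,0,0,0,0,0,0,0,0,0,-1,0,0,0,-1,0,0,0,-1,0,0,0,-1,0,0,0,-1,0,0,0,-1,0,0,0,-1,0,0,0,-1,0,0,0,-1,0,0,0,0]
  grip: -1

```text
time_s: 13.45
position: [0.4783, -0.0227, 0.0354]
tcp_rot: [[0.865, 0.502, -0.0], [0.502, -0.865, 0.0], [-0.0, -0.0, -1.0]]
force: [-0.1, 0.2, -1.8]
opening: 0.999
grasp_force: 0.0
```

Emit:
apply_moves:
  plan: [0,0,0,0,0,0,0,0,0,0,0,0,0,0,0,0,0,0,0,0,0,0,0,0,0,0,0,0]
  grip: 1

```text
time_s: 14.32
position: [0.4777, -0.0224, 0.0355]
tcp_rot: [[0.866, 0.5, -0.001], [0.5, -0.866, 0.001], [-0.001, -0.001, -1.0]]
force: [-1.5, 2.0, 1.7]
opening: 0.57
grasp_force: 30.0
```

Emit:
apply_moves:
  plan: [0,0,0.4,0,0,0,0.4,0,0,0,0,0,0,0,0,0,0,0,0,0,0,0,0,0]

```text
time_s: 15.08
position: [0.4779, -0.0227, 0.0749]
tcp_rot: [[0.866, 0.5, -0.001], [0.5, -0.866, 0.0], [-0.001, -0.001, -1.0]]
force: [0.5, -0.3, -6.4]
opening: 0.572
grasp_force: 30.0
```

Emit:
apply_moves:
  plan: [0,0,0,0]

```text
time_s: 15.2
position: [0.4781, -0.0227, 0.0752]
tcp_rot: [[0.866, 0.5, -0.001], [0.5, -0.866, 0.0], [-0.0, -0.0, -1.0]]
force: [-0.1, -0.4, -6.8]
opening: 0.574
grasp_force: 30.0
```

Emit:
apply_moves:
  plan: [0,0,0,0]

```text
time_s: 15.32
position: [0.4782, -0.0227, 0.0754]
tcp_rot: [[0.866, 0.5, -0.0], [0.5, -0.866, 0.0], [-0.0, -0.0, -1.0]]
force: [0.0, 0.5, -6.2]
opening: 0.575
grasp_force: 30.0
```

Emit:
apply_moves:
  plan: [0,0,-0.4,0,0,0,-0.2,0,0,0,-0.1,0,0,0,-0.09,0,0,0,0,0]

```text
time_s: 15.95
position: [0.4785, -0.0228, 0.036]
tcp_rot: [[0.866, 0.5, 0.0], [0.5, -0.866, -0.0], [0.0, 0.0, -1.0]]
force: [-0.1, -0.3, -7.0]
opening: 0.57
grasp_force: 30.0
```

Emit:
apply_moves:
  plan: [0,0,0,0,0,0,0,0,0,0,0,0,0,0,0,0]
  grip: -1

```text
time_s: 16.45
position: [0.4785, -0.0228, 0.0363]
tcp_rot: [[0.866, 0.5, 0.001], [0.5, -0.866, -0.0], [0.0, 0.0, -1.0]]
force: [-0.1, -0.7, -0.3]
opening: 0.933
grasp_force: 0.0
```

Emit:
apply_moves:
  plan: [0,0,0.85,0,0,0,0.85,0,-0.077,-0.82,0,0.732,-0.077,-0.82,0,0.732,-0.077,-0.82,0,0.732,-0.077,-0.82,0,0.732,-0.077,-0.82,0,0.732,0,0,0,0,0,0,0,0,0,0,-0.85,0,0,0,-0.85,0,0,0,0,0]

```text
time_s: 17.95
position: [0.4569, -0.2246, 0.0337]
tcp_rot: [[0.396, 0.918, -0.006], [0.918, -0.396, 0.005], [0.002, -0.008, -1.0]]
force: [0.1, -0.4, 1.2]
opening: 1.0
grasp_force: 0.0
```

Emit:
apply_moves:
  plan: [0,0,0,0,0,0,0,0,0,0,0,0,0,0,0,0,0,0,0,0,0,0,0,0,0,0,0,0]
  grip: 1

```text
time_s: 18.82
position: [0.4586, -0.2275, 0.0366]
tcp_rot: [[0.397, 0.918, -0.001], [0.918, -0.397, 0.0], [0.0, -0.001, -1.0]]
force: [-1.1, 1.3, 6.3]
opening: 0.569
grasp_force: 30.0
```

Emit:
apply_moves:
  plan: [0,0,0,0,0,0,0,0,0,0,0,1,0,0,0,1,0,0,0,1,0,0,0,1,0,0,0,1,0,0,0,1,0,0,0,1,0,0,0,1,0,0,0,1,0,0,0,0]
  grip: -1

```text
time_s: 20.32
position: [0.4592, -0.2278, 0.0359]
tcp_rot: [[-0.917, 0.399, 0.0], [0.399, 0.917, 0.0], [-0.0, 0.0, -1.0]]
force: [0.9, 0.6, 0.1]
opening: 0.997
grasp_force: 0.0
```

Emit:
apply_moves:
  plan: [0,0,0,0,0,0,0,0,0,0,0,0,0,0,0,0,0,0,0,0,0,0,0,0,0,0,0,0]
  grip: 1

```text
time_s: 21.2
position: [0.4591, -0.2276, 0.0361]
tcp_rot: [[-0.918, 0.397, 0.0], [0.397, 0.918, 0.0], [-0.0, 0.0, -1.0]]
force: [0.6, 0.7, 0.2]
opening: 0.573
grasp_force: 30.0
```

Emit:
apply_moves:
  plan: [0,0,0.4,0,0,0,0.4,0,0,0,0,0,0,0,0,0,0,0,0,0,0,0,0,0]

```text
time_s: 21.95
position: [0.4587, -0.2275, 0.0754]
tcp_rot: [[-0.918, 0.397, -0.001], [0.397, 0.918, 0.001], [0.001, 0.0, -1.0]]
force: [0.1, 0.1, -4.7]
opening: 0.571
grasp_force: 30.0
```

Emit:
apply_moves:
  plan: [0,0,0,0]

```text
time_s: 22.08
position: [0.4589, -0.2276, 0.0757]
tcp_rot: [[-0.918, 0.397, -0.001], [0.397, 0.918, 0.0], [0.001, 0.0, -1.0]]
force: [-0.1, 0.4, -3.9]
opening: 0.575
grasp_force: 30.0
```

Emit:
apply_moves:
  plan: [0.634,0.56,0.3625,0.18,0.634,0.56,0.3625,0.18,0.634,0.56,0.3625,0.18,0.634,0.56,0.3625,0.18,0.634,0.56,0.3625,0.18,0.634,0.56,0.3625,0.18,0.634,0.56,0.3625,0.18,0.634,0.56,0.3625,0.18,0,0,0,0,0,0,0,0,0,0,0,0,0,0,0,0]

```text
time_s: 23.58
position: [0.7117, -0.0046, 0.2204]
tcp_rot: [[-0.987, 0.158, -0.002], [0.158, 0.987, 0.0], [0.002, -0.0, -1.0]]
force: [0.2, -0.4, -3.9]
opening: 0.568
grasp_force: 30.0
```

```bash
python3 - <<'E'
from h import *
im,P,p,R=look('w2'); s=bot.read_state(); print(s['force'],s['opening'])
F={'red':lambda r,g,b:(r>g+50)&(r>b+50),'yellow':lambda r,g,b:(r>b+60)&(g>b+60),'green':lambda r,g,b:(g>r+35)&(g>b+20)}
b=R@np.array([-.64,.19,0])
for n,f in F.items():
    for o in rects(im,P,.037,.05,f): print(n,o,'corr',np.round(o[2]-b[:2],2))
E
```

```text
pose [ 0.7117 -0.0046  0.2204] [[-0.9875, 0.1577, -0.0018], [0.1577, 0.9875, 0.0002], [0.0018, -0.0001, -1.0]]
[-0.29272019  0.16824518 -2.86878583] 0.576081788315623
red (array([176., 109.]), np.int32(1855), array([617.14, -89.75]), array([65.7, 64.4]), 80.91, 0.0434) corr [616.48 -89.84]
yellow (array([279., 111.]), np.int32(1630), array([632.95,   8.95]), array([65.2, 64.3]), 80.96, 0.0434) corr [632.29   8.86]
green (array([383., 111.]), np.int32(1839), array([648.69, 107.72]), array([65.9, 64.3]), 80.9, 0.0432) corr [648.03 107.63]
```

View pics/w2.png

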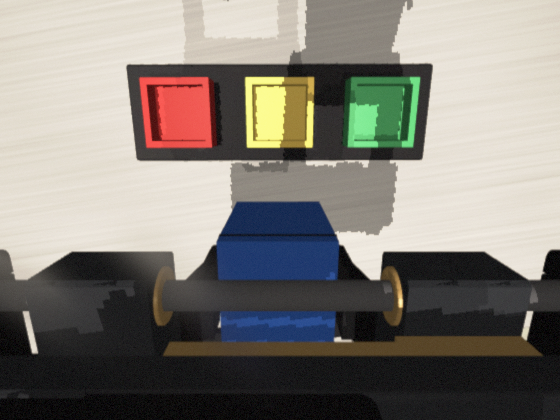

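The cradles read clearly: red (176,109), yellow (279,111), green (383,111), at yaw 80.9°. The held case hides none of them. I'll move over yellow.

Emit:
apply_moves:
  plan: [-0.535,0.083,0,0,-0.535,0.083,-0.4,0,-0.535,0.083,-0.6,0,0,0,-0.8,0,0,0,-0.7,0,0,0,0,0,0,0,0,0,0,0,0,0,0,0,0,0,0,0,0,0]

```text
time_s: 24.88
position: [0.6328, 0.0087, 0.0969]
tcp_rot: [[-0.988, 0.156, 0.001], [0.156, 0.988, -0.0], [-0.001, -0.0, -1.0]]
force: [-0.1, 0.3, -3.0]
opening: 0.568
grasp_force: 30.0
```

Emit:
apply_moves:
  plan: [0,0,-0.12,0,0,0,-0.12,0,0,0,-0.12,0,0,0,-0.08,0,0,0,0,0,0,0,0,0]

```text
time_s: 25.62
position: [0.6326, 0.0087, 0.0741]
tcp_rot: [[-0.988, 0.156, 0.0], [0.156, 0.988, -0.0], [-0.0, 0.0, -1.0]]
force: [0.0, 0.1, -3.9]
opening: 0.572
grasp_force: 30.0
```

Emit:
apply_moves:
  plan: [0,0,-0.1,0,0,0,-0.1,0,0,0,-0.08,0,0,0,-0.04,0,0,0,-0.03,0,0,0,0,0,0,0,0,0]

```text
time_s: 26.5
position: [0.6322, 0.0088, 0.0568]
tcp_rot: [[-0.988, 0.156, -0.0], [0.156, 0.988, 0.0], [0.0, -0.0, -1.0]]
force: [-2.1, 0.2, -0.2]
opening: 0.567
grasp_force: 30.0
```

Emit:
apply_moves:
  plan: [0,0,0,0,0,0,0,0,0,0,0,0,0,0,0,0,0,0,0.7,0,0,0,0.7,0,0,0,0.6,0,0,0,0,0,0,0,0,0]
  grip: -1

```text
time_s: 27.62
position: [0.6317, 0.0088, 0.1557]
tcp_rot: [[-0.988, 0.156, -0.001], [0.156, 0.988, 0.0], [0.002, 0.0, -1.0]]
force: [-0.2, -0.1, 0.2]
opening: 0.998
grasp_force: 0.0
```

```bash
python3 - <<'E'
from h import *
im,P,p,R=look('w3'); s=bot.read_state(); print(s['force'],s['opening'])
F={'red':lambda r,g,b:(r>g+50)&(r>b+50),'yellow':lambda r,g,b:(r>b+60)&(g>b+60),'green':lambda r,g,b:(g>r+35)&(g>b+20)}
for o in rects(im,P,.08,.1,BL): print(o)
for n,f in F.items():
    for o in rects(im,P,.035,.05,f): print(n,o)
E
```

```text
pose [0.6317 0.0088 0.1557] [[-0.9877, 0.1564, -0.0015], [0.1564, 0.9877, 0.0003], [0.0015, 0.0, -1.0]]
[-0.44958681  0.61725067 -0.61038017] 1.0008053214797485
(array([277., 224.]), np.int32(4680), array([631.79,   7.94]), array([49.4, 50.4]), 80.92, 0.0897)
red (array([163., 208.]), np.int32(2368), array([617.3 , -89.78]), array([65.9, 65.2]), 81.12, 0.0433)
yellow (array([288., 186.]), np.int32(819), array([632.76,   9.4 ]), array([64.3, 64.6]), 81.01, 0.0416)
green (array([398., 208.]), np.int32(2447), array([648.64, 107.72]), array([65.8, 65.5]), 81.05, 0.0432)
```

View pics/w3.png

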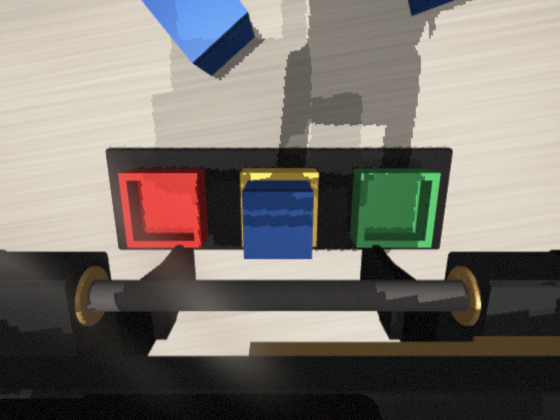

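Emit:
apply_moves:
  plan: [-0.77,-0.158,0,0.975,-0.77,-0.158,0,0.975,-0.77,-0.158,0,0.975,-0.77,-0.158,0,0.975,0,0,0,0,0,0,0,0,0,0,-0.8,0,0,0,-0.8,0,0,0,-0.8,0,0,0,0,0,0,0,0,0,0,0,0,0]

```text
time_s: 29.18
position: [0.4799, -0.0231, 0.038]
tcp_rot: [[-0.866, -0.5, 0.003], [-0.5, 0.866, -0.001], [-0.002, -0.003, -1.0]]
force: [1.1, 0.1, -0.2]
opening: 0.999
grasp_force: 0.0
```

Emit:
apply_moves:
  plan: [0,0,0,0,0,0,0,0,0,0,0,0,0,0,0,0]

```text
time_s: 29.68
position: [0.4784, -0.0229, 0.0367]
tcp_rot: [[-0.866, -0.5, 0.0], [-0.5, 0.866, -0.0], [-0.0, -0.0, -1.0]]
force: [0.6, -0.2, 0.4]
opening: 0.999
grasp_force: 0.0
```

Emit:
apply_moves:
  plan: [0,0,0,0,0,0,0,0,0,0,0,0,0,0,0,0,0,0,0,0,0,0,0,0,0,0,0,0,0,0,0.6,0,0,0,0.6,0,0,0,0,0]
  grip: 1

```text
time_s: 30.92
position: [0.4793, -0.0231, 0.0975]
tcp_rot: [[-0.866, -0.5, 0.003], [-0.5, 0.866, -0.001], [-0.002, -0.002, -1.0]]
force: [0.4, -1.0, -6.5]
opening: 0.577
grasp_force: 30.0
```

Emit:
apply_moves:
  plan: [0.692,-0.3345,0,-0.975,0.692,-0.3345,0,-0.975,0.692,-0.3345,0,-0.975,0.692,-0.3345,0,-0.975,0,0,0,0,0,0,0,0,0,0,0,0,0,0,0,0,0,0,0,0,0,0,0,0,0,0,0,0]

```text
time_s: 32.3
position: [0.6168, -0.0897, 0.0967]
tcp_rot: [[-0.988, 0.156, 0.0], [0.156, 0.988, -0.0], [-0.0, -0.0, -1.0]]
force: [-0.7, -0.1, -6.6]
opening: 0.572
grasp_force: 30.0
```

Emit:
apply_moves:
  plan: [0,0,-0.12,0,0,0,-0.12,0,0,0,-0.12,0,0,0,-0.08,0,0,0,0,0,0,0,0,0]

```text
time_s: 33.05
position: [0.617, -0.0899, 0.0746]
tcp_rot: [[-0.988, 0.156, 0.0], [0.156, 0.988, -0.0], [-0.0, -0.0, -1.0]]
force: [-0.6, -0.3, -6.6]
opening: 0.569
grasp_force: 30.0
```

Emit:
apply_moves:
  plan: [0,0,-0.1,0,0,0,-0.1,0,0,0,-0.08,0,0,0,-0.04,0,0,0,-0.05,0,0,0,0,0,0,0,0,0]

```text
time_s: 33.92
position: [0.6165, -0.0897, 0.0564]
tcp_rot: [[-0.988, 0.156, -0.001], [0.156, 0.988, 0.0], [0.001, 0.0, -1.0]]
force: [-2.6, -0.1, -0.9]
opening: 0.569
grasp_force: 30.0
```

Emit:
apply_moves:
  plan: [0,0,0,0,0,0,0,0,0,0,0,0,0,0,0,0,0,0,0.7,0,0,0,0.7,0,0,0,0.6,0,0,0,0,0]
  grip: -1

```text
time_s: 34.92
position: [0.6188, -0.0904, 0.1588]
tcp_rot: [[-0.988, 0.156, 0.006], [0.156, 0.988, -0.002], [-0.006, -0.001, -1.0]]
force: [-0.0, 0.3, 0.1]
opening: 0.998
grasp_force: 0.0
```

Emit:
apply_moves:
  plan: [-0.509,0.851,0,0.317,-0.509,0.851,0,0.317,-0.509,0.851,0,0.317,-0.509,0.851,0,0.317,-0.509,0.851,0,0.317,-0.509,0.851,0,0.317,0,0,0,0,0,0,0,0,0,0,-0.8,0,0,0,-0.8,0,0,0,-0.8,0]

```text
time_s: 36.3
position: [0.4658, 0.1641, 0.0347]
tcp_rot: [[-0.985, -0.171, 0.002], [-0.171, 0.985, 0.0], [-0.002, -0.0, -1.0]]
force: [-0.5, 0.2, 0.2]
opening: 1.005
grasp_force: 0.0
```

Emit:
apply_moves:
  plan: [0,0,0,0,0,0,0,0,0,0,0,0,0,0,0,0,0,0,0,0,0,0,0,0]

```text
time_s: 37.05
position: [0.4643, 0.1656, 0.0365]
tcp_rot: [[-0.985, -0.174, 0.001], [-0.174, 0.985, 0.0], [-0.001, -0.0, -1.0]]
force: [-1.1, -0.4, 0.2]
opening: 0.999
grasp_force: 0.0
```

Emit:
apply_moves:
  plan: [0,0,0,0,0,0,0,0,0,0,0,0,0,0,0,0,0,0,0,0,0,0,0,0,0,0,0,0,0,0,0.6,0,0,0,0.6,0,0,0,0,0]
  grip: 1

```text
time_s: 38.3
position: [0.4655, 0.1657, 0.0976]
tcp_rot: [[-0.985, -0.174, 0.005], [-0.174, 0.985, 0.0], [-0.005, -0.0, -1.0]]
force: [0.3, -0.1, -1.7]
opening: 0.574
grasp_force: 30.0
```

Emit:
apply_moves:
  plan: [0.736,-0.2315,0,-0.38,0.736,-0.2315,0,-0.38,0.736,-0.2315,0,-0.38,0.736,-0.2315,0,-0.38,0.736,-0.2315,0,-0.38,0,0,0,0,0,0,0,0,0,0,0,0,0,0,0,0,0,0,0,0,0,0,0,0,0,0,0,0]

```text
time_s: 39.8
position: [0.6481, 0.1077, 0.0962]
tcp_rot: [[-0.988, 0.156, 0.0], [0.156, 0.988, -0.0], [-0.0, 0.0, -1.0]]
force: [0.0, -0.4, -1.8]
opening: 0.575
grasp_force: 30.0
```

Emit:
apply_moves:
  plan: [0,0,-0.12,0,0,0,-0.12,0,0,0,-0.12,0,0,0,-0.08,0,0,0,0,0,0,0,0,0]

```text
time_s: 40.55
position: [0.6483, 0.1076, 0.0741]
tcp_rot: [[-0.988, 0.156, 0.0], [0.156, 0.988, -0.0], [-0.0, 0.0, -1.0]]
force: [0.6, 0.5, -0.8]
opening: 0.574
grasp_force: 30.0
```

Emit:
apply_moves:
  plan: [0,0,-0.1,0,0,0,-0.1,0,0,0,-0.08,0,0,0,-0.04,0,0,0,-0.01,0,0,0,0,0,0,0,0,0]

```text
time_s: 41.42
position: [0.6482, 0.1077, 0.0577]
tcp_rot: [[-0.988, 0.156, 0.0], [0.156, 0.988, 0.0], [-0.0, 0.0, -1.0]]
force: [0.2, 0.0, -0.9]
opening: 0.571
grasp_force: 30.0
```

Emit:
apply_moves:
  plan: [0,0,0,0,0,0,0,0,0,0,0,0,0,0,0,0,0,0,0.8,0,0,0,0.8,0,0,0,0.8,0,-0.156,-0.988,0.4,0,-0.156,-0.988,0.4,0,0,0,0,0,0,0,0,0,0,0,0,0]
  grip: -1

```text
time_s: 42.92
position: [0.6321, 0.0101, 0.2167]
tcp_rot: [[-0.988, 0.155, -0.002], [0.155, 0.988, 0.001], [0.002, 0.0, -1.0]]
force: [0.1, -0.4, -0.8]
opening: 0.997
grasp_force: 0.0
```

```bash
python3 - <<'E'
from h import *
im,P,p,R=look('w4')
F={'red':lambda r,g,b:(r>g+50)&(r>b+50),'yellow':lambda r,g,b:(r>b+60)&(g>b+60),'green':lambda r,g,b:(g>r+35)&(g>b+20)}
for o in rects(im,P,.075,.12,BL): print(o)
for n,f in F.items():
    for o in rects(im,P,.035,.05,f): print(n,o)
E
```

```text
pose [0.6321 0.0101 0.2167] [[-0.9879, 0.1548, -0.0016], [0.1548, 0.988, 0.0007], [0.0017, 0.0004, -1.0]]
(array([276., 203.]), np.int32(3074), array([631.62,   7.96]), array([49. , 50.3]), 81.26, 0.0896)
(array([165., 204.]), np.int32(3136), array([616.72, -90.46]), array([50.6, 49.7]), 81.15, 0.0883)
(array([388., 205.]), np.int32(3243), array([648.31, 106.69]), array([50.5, 50.6]), 80.78, 0.0908)
red (array([192., 181.]), np.int32(868), array([617.23, -89.48]), array([65.1, 65. ]), 80.93, 0.0402)
green (array([364., 181.]), np.int32(814), array([648.46, 107.65]), array([65.4, 65.1]), 80.86, 0.0427)
```

View pics/w4.png

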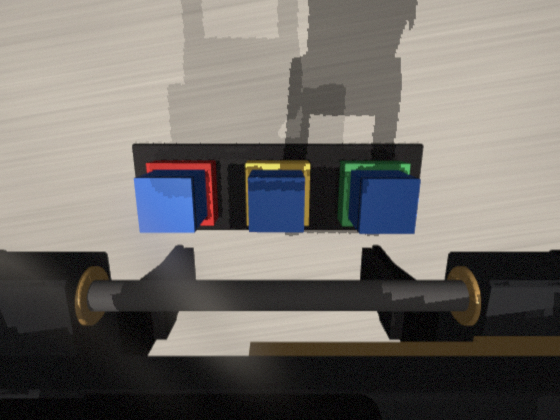

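All three cases are home: each top stands 48 mm above its rim, as it should. The red, yellow and green cradles have sunk about 3.1, 1.7 and 0.5 mm, in step with the three weights.

```bash
python3 -c "
from rig import bot
print(bot.hand_in())"
```

```text
the job is handed in; nothing more can be done
None
```

I lifted all three cases to weigh them, then placed the 500 g case in the red cradle, the 250 g in the yellow and the empty one in the green; a wrist-camera check showed each upright and fully home, and I handed the job in at about 43 s.

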